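# Stamp a carton's base on the sprung stamper, then stack it

## Robot

A 7-joint arm with a two-finger parallel gripper is mounted at the origin on the work surface. World frame = base frame: x ahead of the robot, y to its left, z up, the work surface at z = 0. Lengths are in mm, angles in rad, forces in N, time in s.
With the tool pointing down it reaches from about 400 to 900 mm from the base axis. Payload 5.5 kg.
Tool frame: the origin (TCP) lies between the finger pads; the fingertips stand 17 mm ahead of it and the grasp point (between the pads) lies 2 mm behind it; z points along the fingers, y is the line along which they close (so a half turn about z gives the same grasp; the last joint's range is limited). The gripper opens to 92 mm and grips with 3 to 60 N. Pads are 19 mm wide; open, the fingers measure 130 mm over their backs; the gripper's body (75 mm by 190 mm) begins 47 mm behind the grasp point.
Start: joints at [-0.969, 0.501, -0.427, 1.55, 0.221, 1.138, -0.21], TCP at [215.994, 613.063, 243.729] pointing down, gripper open.
Joint ranges: [-2.88, 2.88], [-0.31, 2.03], [-1.54, 1.56], [0.2, 2.42], [-1.41, 4.55], [0.19, 2.02], [-2.57, 2.57]. Speed limits (rad/s): [2.57, 2.57, 3.14, 3.14, 3.14, 3.14, 3.14].

## Interface

Orientations are given as a 3x3 rotation matrix whose columns are the frame's x, y, z axes.
In Python, from bench import r, optics gives the robot as it stands.
- The arm moves only by the shell command python3 -m pendant 'ROWS' [OPENING] [FORCE]. ROWS is JSON, a list of rows, each a list of 2 entries, a list of its own where there are three numbers: the shift along the tool's x, y, z in cm, then the turn about the tool's z in rad. In form: [[[tx, ty, tz], yaw], ...]. A call has 1 to 8 rows; each row shifts and turns the commanded pose from where the row before left it, along the tool's axes as they then stand; what a row does not reach is not made up. A row lasts 1/10 s, in which the tool goes at most 50 mm and 8.59 degrees, less where a joint would pass 70% of its speed; a pose out of reach is approached as far as the arm can. A call is refused whole if a number of a shift passes 5 or a number of a turn 0.15, either way. A call with a gripper value outside its range is refused whole. OPENING is the gripper's target within -1 to 1 (shut at 1, half-way at 0, fully open at -1), set as the call begins (- or left out, the last holds). The fingers move at their own pace and stop on an object; FORCE is the grip in N (left out, the last holds). Time passes only in rows, so rows that do not move let the fingers close. It gives the time, the measured TCP pose, the force, the opening and the grip force at its end, in the units of the state.
- r.observe(): the state, without advancing time (a new reading comes with each control period).
- optics.get_image(name): name is "scene" or "top" or "wrist"; returns the picture (400x640x3 uint8, red, green, blue); there is no depth.
- optics.calibration(name): a dict with "fov_y" (degrees; the focal length in pixels is half the picture's height over the tangent of half this angle, whatever the lens; pixels are square), "cx", "cy" (the principal point, pixels), "R" (3x3) and "t" (3): a world point X has camera coordinates R X + t. Camera axes: x right, y down, z forward; pixel columns grow to the right and rows downward; lengths in mm; the calibration is good to about 2 mm. A picture is of the moment at which its call begins: read the wrist's pose just before it. calibration takes no time and is no camera call; for the wrist camera it gives the pose at the moment of the call.
- r.sign_off(): hands the job in; it is judged then, once.
The state is a dict: "time": time; "qpos": joint angles; "qd": joint speeds; "joint_torque": joint torques, N m; "eef_pos": TCP position; "tool_rot": TCP orientation; "ft_force": force on the tool from outside, world axes, zero at the start; "moment": the same for the moment, N m; "width": opening from 0.0 (shut) to 1.0 (fully open); "grasp_force": force on a finger pad.
Only numpy, scipy, OpenCV 4.12 (cv2) and the standard library are available. Lean on these libraries where they do the work, as an engineer would, in place of code of your own. Each camera call takes 0.05 s, during which the arm holds its last target. There are 200 camera calls.

## Task

Lift the closed carton out of the two-bay rack and stand it upright on the open bench, let go, and take it again by its other two sides so that it fits between the stamper's side plates. Keeping it in the fingers, press it straight down on the stamper's sprung plate, centred and firm, until the plate is fully down against its stop, and hold it there for a second without crushing the carton. Then stack it gently, square and the same way round, on top of the column of two cartons and let go, leaving the column and the loose pipe fittings where they are.

Things in the scene. Friction and masses are not known exactly. Their poses are not given: they have to be found in the camera images.
- carton: the closed, rigid cardboard carton to be stamped, 0.2 to 0.4 kg: 46 mm along its x, 64 mm along its y, 84 mm high (z up). Origin at the centre of its underside. It starts upright in one of the two bays of the rack. It is crushed by a load above 40 N on its base.
- rack: fixed plywood rack, 130 mm (x) by 164 mm (y), origin centre of underside. Two bays, centres y = +-39 mm, floor 10 mm thick. Partitions 8 mm thick at y = -78, 0, 78 mm, tops at 92 mm, leave bays 70 mm wide in y: the carton's 64 mm length (its y along rack y) fills one, so there it can be gripped only across its 46 mm width (x). Lips up to 32 mm high close the x ends.
- stamper: fixed stamper, origin centre of underside. Grey base 106 mm (x) by 150 mm (y), 20 mm high. Two upright steel side plates at x = -38 to -28 and 28 to 38 mm, 90 mm long in y, tops 116 mm high, form a channel 56 mm wide, open at both y ends and above. The carton goes in with its x along stamper x (either way round), gripped across its length (y) from the open ends.
- channel (a point): centre of the stamper's channel, level with the tops of its side plates, 116 mm above the bench. Below it is the black sprung plate, 44 x 58 mm; its top rests 40 to 50 mm above the bench, screw-set anew each time: find it by touch. It sinks from 6 N, 14 mm down to a rubber stop at 12 N, then 1 mm per 6 N more; press to 15 to 25 N to be sure. It springs back.
- board: fixed wooden board, 100 x 120 mm and 12 mm thick, on which the column stands; origin at the centre of its underside. The board and the rack stand on either side (either may be left or right), the stamper beyond the middle; the bench between it and the robot, round x = 440 mm, y = 0, is clear.
- lower: lower carton of the column, same shape and size as the carton; origin at the centre of its underside, loose, standing on the board.
- upper: upper carton of the column, same shape and size; origin at the centre of its underside, loose, standing on the lower one with nearly the same yaw. Its top is 84 mm above its origin, 180 mm above the bench.
- coupling: loose bystander: white plastic pipe coupling, an upright tube 48 mm across and 58 mm high, in the other bay of the rack; origin at the centre of its underside.
- tee: loose bystander: white plastic pipe tee lying on the bench, 100 x 85 mm, 50 mm high; origin on the bench under the crossing of its pipes, branch to its +y.
- elbow: loose bystander: black plastic pipe elbow lying on the bench, legs of 57 mm along its +x and +y, 44 mm high; origin on the bench under its bend.
Things that resemble listed ones, but are neither listed nor needed, are in the scene too. What is shaped like the upper but green is not meant.

How it is judged:
By the outcome, as a careful person would: the job done as asked, in the order asked, and still so for the second after the job is handed in, with the robot touching nothing.
It also fails if it takes over 72 s, if anything falls off the work surface, if the arm or the gripper's body presses on something with over 40 N, if the wrist force passes 120 N, or if a joint passes its speed limit or range.

## Working session

There is one attempt and no reset: what is moved stays moved. The work goes in short steps, Python scripts to look and compute and a shell command to move; the robot and the scene stay as the last step left them, time stands still between calls to the robot, and variables do not carry over. Pictures are saved under pics/ and viewed, at most 10 in all, crops included, and the job is handed in when it is done.

```bash
ls; mkdir -p pics
python3 - <<'E'
from bench import r, optics
import cv2
s=r.observe(); print(s['time'],s['eef_pos'],s['tool_rot'],s['width'])
for n in ('scene','top'):
    c=optics.calibration(n); print(n,c)
    cv2.imwrite(f'pics/{n}0.png',cv2.cvtColor(optics.get_image(n),cv2.COLOR_RGB2BGR))
E
```

```text
pics
0.0 [215.87663923 612.39150991 242.68398804] [[-9.43167373e-01  3.32317374e-01 -6.84885442e-04]
 [ 3.32318078e-01  9.43165567e-01 -1.84595054e-03]
 [ 3.25189314e-05 -1.96864013e-03 -9.99998062e-01]] 0.9993240920390238
scene {'fov_y': 53.45682024156695, 'cx': 320.5727508362026, 'cy': 201.0350304666498, 'R': array([[-0.76917949,  0.63891056, -0.01249824],
       [ 0.48570893,  0.5718079 , -0.66115245],
       [-0.41527069, -0.51461541, -0.75014747]]), 't': array([ 485.5437334 , -146.60553767, 1399.40945393])}
top {'fov_y': 44.260795781555785, 'cx': 309.2601261673893, 'cy': 191.59852944581016, 'R': array([[ 0.00945664, -0.99990088, -0.01043052],
       [-0.99632446, -0.00853369, -0.08523346],
       [ 0.085136  ,  0.0111982 , -0.99630641]]), 't': array([ -95.25080368,  581.51257755, 1579.83230465])}
```

View pics/scene0.png

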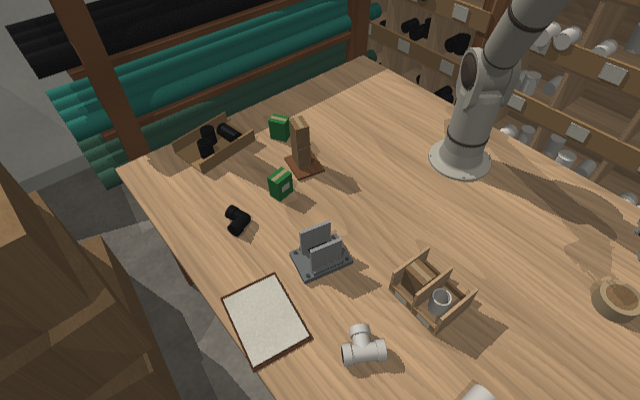

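View pics/top0.png

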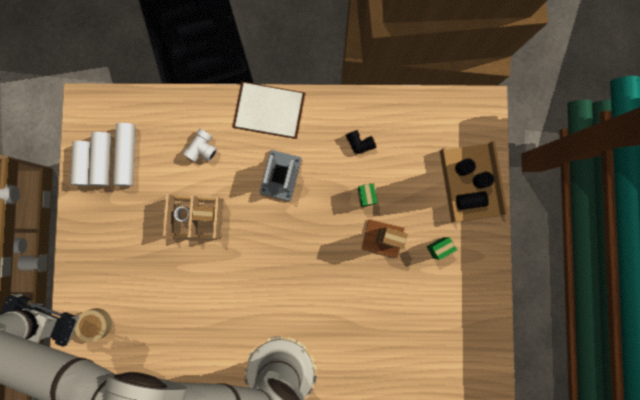

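The top view shows the rack at (192,217) with the carton in the right bay (202,215), the stamper at (281,176) and the column at (390,238) on its board. The green lookalikes are at (368,195) and (442,248). I'll enlarge these areas.

Run:
```python
import cv2,numpy as np
top=cv2.imread('pics/top0.png');sc=cv2.imread('pics/scene0.png')
def tile(im,x,y,w,h,k):
    t=cv2.resize(im[y:y+h,x:x+w],None,fx=k,fy=k,interpolation=cv2.INTER_CUBIC)
    for i in range(0,w,10): cv2.putText(t,str(x+i),(i*k,8),0,.3,(0,0,255),1); cv2.line(t,(i*k,10),(i*k,14),(0,0,255),1)
    for i in range(0,h,10): cv2.putText(t,str(y+i),(0,i*k+4),0,.3,(255,0,0),1)
    return t
a=np.hstack([tile(top,160,190,66,72,4),tile(top,250,142,66,72,4),tile(top,356,210,66,72,4)])
b=np.hstack([tile(sc,385,245,100,90,3)[:, :264],tile(sc,285,215,88,90,3),tile(sc,270,105,88,90,3)])
cv2.imwrite('pics/m1.png',np.vstack([a,b]))
```

```text
(no output)
```

View pics/m1.png

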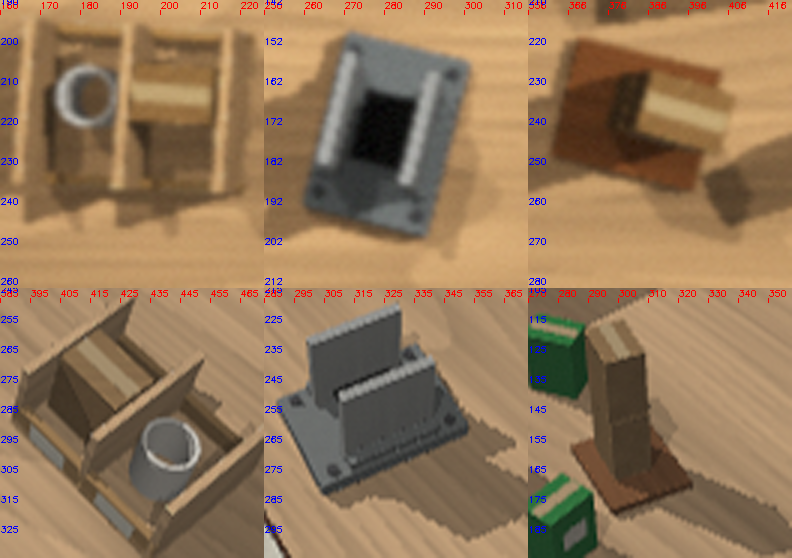

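The crops show the carton top at about (193,206), (213,207), (212.5,220.5), (193,220). The stamper plate tops run (272,155.7)–(265.5,182.7) and (292.7,160.3)–(286.2,188.2). The column top corners are (386.5,227.5), (407.7,234), (404.5,248), (383.5,242).

```bash
cat > h.py <<'E'
from bench import r, optics
import numpy as np, cv2
def bp(c,px,z):
    f=200/np.tan(np.radians(c['fov_y']/2)); px=np.atleast_2d(px).astype(float)
    d=np.c_[(px[:,0]-c['cx'])/f,(px[:,1]-c['cy'])/f,np.ones(len(px))]@c['R']
    o=-c['R'].T@c['t']; return o+d*((z-o[2])/d[:,2])[:,None]
def proj(c,X):
    f=200/np.tan(np.radians(c['fov_y']/2)); p=np.atleast_2d(X)@c['R'].T+c['t']
    return np.c_[f*p[:,0]/p[:,2]+c['cx'],f*p[:,1]/p[:,2]+c['cy']]
def rect(P):  # centre, edge lengths, yaw of edges
    P=np.array(P)[:,:2]; e=[(P[1]-P[0]+P[2]-P[3])/2,(P[3]-P[0]+P[2]-P[1])/2]
    print('centre',P.mean(0).round(1),[(round(np.linalg.norm(v),1),round(np.degrees(np.arctan2(v[1],v[0])),1)) for v in e])
def togo(goal,yawdeg=None):
    "shift in tool axes (cm) and turn (rad) to TCP goal; yaw = wanted world angle of tool y (mod 180)"
    s=r.observe(); R=np.array(s['tool_rot']); d=R.T@(np.array(goal)-s['eef_pos'])/10
    y=np.degrees(np.arctan2(R[1,1],R[0,1])); t=0
    print('t',round(s['time'],2),'pos',np.round(s['eef_pos'],1),'yawY',round(y,2),'F',np.round(s['ft_force'],1),'w',round(s['width'],3),'q7',round(s['qpos'][6],2))
    if yawdeg is not None: t=-np.radians((yawdeg-y+90)%180-90)
    print('shift cm (current axes)',d.round(2),'turn rad',round(t,3), 'world',np.round(np.array(goal)-s['eef_pos'],1))
    # shift in the axes AFTER the turn
    c,s_=np.cos(t),np.sin(t); print(' if turned first',(np.array([[c,s_,0],[-s_,c,0],[0,0,1]])@d).round(2))
E
python3 - <<'E'
from h import *
c=optics.calibration('top')
rect(bp(c,[(193,206.3),(213.2,207.5),(212.5,220.5),(193,220)],94))
rect(bp(c,[(272,155.7),(292.7,160.3),(286.2,188.2),(265.5,182.7)],116))
rect(bp(c,[(386.5,227.5),(407.7,234),(404.5,248.2),(383.5,242)],180))
togo([440,240,300],0)
E
```

```text
centre [504.9 239.8] [(np.float64(62.1), np.float64(-91.9)), (np.float64(41.6), np.float64(-179.9))]
centre [635.4   2.7] [(np.float64(66.0), np.float64(-103.3)), (np.float64(87.6), np.float64(167.6))]
centre [ 435.7 -344.6] [(np.float64(63.8), np.float64(-106.2)), (np.float64(42.8), np.float64(167.5))]
t 0.1 pos [215.9 612.5 242.8] yawY 70.59 F [0.1 0.  0.8] w 0.997 q7 -0.21
shift cm (current axes) [-33.52 -27.69  -5.68] turn rad 1.232 world [ 224.1 -372.5   57.2]
 if turned first [-37.26  22.41  -5.68]
```

```bash
python3 -m pendant '[[[-4.12,-2.65,0],0.15],[[-4.47,-2.01,0],0.15],[[-4.72,-1.32,0],0.15],[[-4.86,-0.6,0],0.15],[[-4.9,0.14,0],0.15],[[-4.82,0.87,0],0.15],[[-4.64,1.58,0],0.15],[[-4.35,2.25,0],0.15]]' -1; python3 -c "
from h import *
togo([505,240,250],-2)"
```

```text
time: 0.9
eef_pos: [457.0, 301.5, 243.6]
tool_rot: [[-0.026, 1.0, -0.0], [1.0, 0.026, -0.0], [-0.0, -0.0, -1.0]]
ft_force: [0.5, 1.0, 0.4]
width: 1.0
grasp_force: 0.0
t 0.9 pos [457.  301.5 243.6] yawY 1.49 F [0.5 1.  0.4] w 1.0 q7 -0.63
shift cm (current axes) [-6.27  4.64 -0.64] turn rad 0.061 world [ 48.  -61.5   6.4]
 if turned first [-5.98  5.01 -0.64]
```

```bash
python3 -m pendant '[[[-3.1,2.3,0],0.03],[[-3.1,2.3,0],0.03],[[0,0,0],0]]'
python3 - <<'E'
from h import *
togo([505,240,250],-2)
c=optics.calibration('wrist'); im=cv2.cvtColor(optics.get_image('wrist'),cv2.COLOR_RGB2BGR)
print((-c['R'].T@c['t']).round(0))
np.savez('w1.npz',**{k:c[k] for k in c}); cv2.imwrite('pics/w1.png',im)
E
```

```text
time: 1.2
eef_pos: [507.0, 235.3, 243.4]
tool_rot: [[0.038, 0.999, 0.001], [0.999, -0.038, -0.003], [-0.003, 0.001, -1.0]]
ft_force: [-0.4, -0.2, -0.6]
width: 0.996
grasp_force: 0.0
t 1.2 pos [507.  235.3 243.4] yawY -2.2 F [-0.4 -0.2 -0.6] w 0.996 q7 -0.54
shift cm (current axes) [ 0.46 -0.21 -0.67] turn rad -0.004 world [-2.   4.7  6.6]
 if turned first [ 0.46 -0.21 -0.67]
[509. 313. 384.]
```

View pics/w1.png

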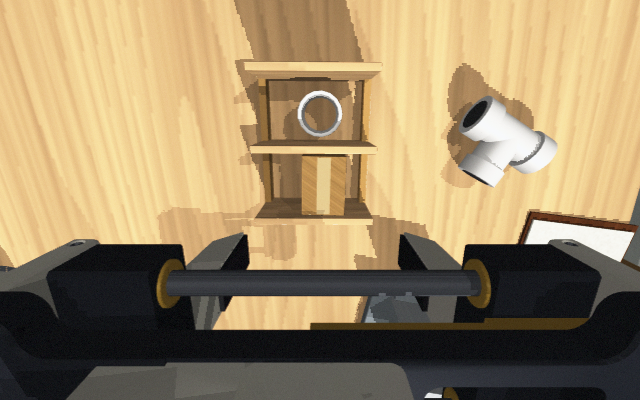

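The carton is at (302..346, 154..215) in the lower bay, with the partition tops at rows 148 and 218.

Run:
```python
from h import *
c=dict(np.load('w1.npz')); im=cv2.imread('pics/w1.png')
t=cv2.resize(im[140:230,240:390],None,fx=5,fy=5,interpolation=cv2.INTER_CUBIC)
for i in range(0,150,10): cv2.putText(t,str(240+i),(i*5,8),0,.3,(0,0,255),1)
for i in range(0,90,10): cv2.putText(t,str(140+i),(0,i*5+4),0,.3,(255,0,0),1)
cv2.imwrite('pics/w1c.png',t)
```

```text
(no output)
```

View pics/w1c.png

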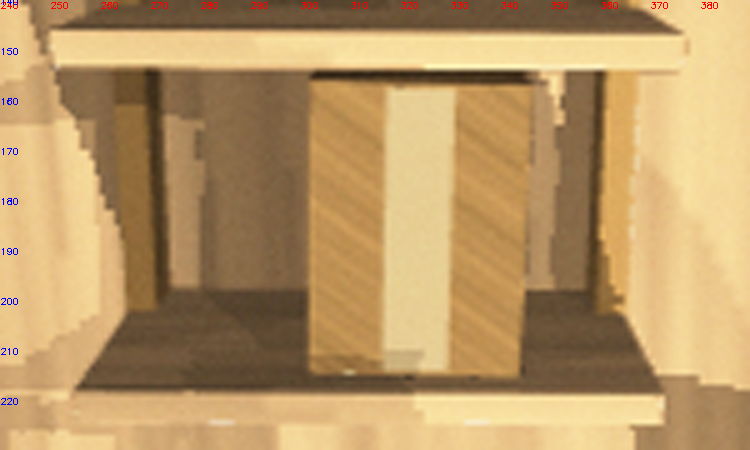

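Carton top corners: (301.5,156), (346,156.5), (344,215), (301.5,214.5).

Run:
```python
from h import *
c=dict(np.load('w1.npz'))
rect(bp(c,[(301.5,156),(346,156.5),(344,215),(301.5,214.5)],94))
P=bp(c,[(249.5,153.5),(375.5,153.5),(372.5,218),(255,218)],92); print(P.round(1))
togo([505,240,60],-1)
```

```text
centre [506.8 242.7] [(np.float64(45.7), np.float64(-2.8)), (np.float64(63.2), np.float64(-93.1))]
[[432.7 279.6  92. ]
 [561.6 274.8  92. ]
 [559.4 204.6  92. ]
 [430.8 209.5  92. ]]
t 1.25 pos [504.9 238.6 243.2] yawY -1.96 F [0.4 1.2 0.1] w 0.998 q7 -0.54
shift cm (current axes) [ 0.17  0.   18.32] turn rad -0.017 world [ 1.000e-01  1.400e+00 -1.832e+02]
 if turned first [1.700e-01 1.000e-02 1.832e+01]
```

```bash
python3 -m pendant '[[[0.4,0.2,4],0.01],[[0,0,5],0],[[0,0,4.5],0],[[0,0,3],0],[[0,0,1.2],0],[[0,0,0],0]]' -1; python3 -c "
from h import *
togo([507,242.6,66],-2.6)"
```

```text
time: 1.85
eef_pos: [503.5, 246.7, 65.1]
tool_rot: [[0.036, 0.999, -0.004], [0.999, -0.036, -0.001], [-0.001, -0.004, -1.0]]
ft_force: [-0.3, -0.7, 0.3]
width: 1.001
grasp_force: 0.0
t 1.85 pos [503.5 246.7  65.1] yawY -2.07 F [-0.3 -0.7  0.3] w 1.001 q7 -0.56
shift cm (current axes) [-0.39  0.37 -0.09] turn rad 0.009 world [ 3.5 -4.1  0.9]
 if turned first [-0.39  0.37 -0.09]
```

```bash
python3 -m pendant '[[[-0.3,0.3,0],0.01],[[0,0,0],0]]' -1; python3 -c "
from h import *
togo([507,242.6,66],-2.6)"
```

```text
time: 2.05
eef_pos: [510.3, 243.4, 68.8]
tool_rot: [[0.049, 0.999, 0.004], [0.999, -0.049, 0.002], [0.002, 0.003, -1.0]]
ft_force: [0.7, -0.7, 0.2]
width: 0.997
grasp_force: 0.0
t 2.05 pos [510.3 243.4  68.8] yawY -2.8 F [ 0.7 -0.7  0.2] w 0.997 q7 -0.56
shift cm (current axes) [-0.1  -0.33  0.28] turn rad -0.004 world [-3.3 -0.8 -2.8]
 if turned first [-0.1  -0.33  0.28]
```

```bash
python3 -m pendant '[[[0,0,0],0],[[0,0,0],0],[[0,0,0],0],[[0,0,0],0]]' 1 35; python3 -m pendant '[[[0,0,0],0],[[0,0,-1],0],[[0,0,-4],0],[[0,0,-4.5],0],[[0,0,-1],0]]' 1 35; python3 -c "
from h import *
togo([450,0,200],77)"
```

```text
time: 2.45
eef_pos: [508.5, 243.1, 67.1]
tool_rot: [[0.048, 0.999, 0.0], [0.999, -0.048, 0.0], [0.0, 0.0, -1.0]]
ft_force: [-0.1, -1.0, -0.1]
width: 0.702
grasp_force: 0.0
time: 2.95
eef_pos: [511.0, 244.4, 176.8]
tool_rot: [[0.048, 0.999, 0.007], [0.999, -0.048, 0.004], [0.004, 0.007, -1.0]]
ft_force: [1.0, 1.7, -2.8]
width: 0.494
grasp_force: 35.0
t 2.95 pos [511.  244.4 176.8] yawY -2.76 F [ 1.   1.7 -2.8] w 0.494 q7 -0.56
shift cm (current axes) [-24.69  -4.9   -2.45] turn rad -1.392 world [ -61.  -244.4   23.2]
 if turned first [  0.43 -25.17  -2.45]
```

```bash
python3 -m pendant '[[[0,0,-3],0],[[-3.43,-0.68,0],-0.15],[[-3.29,-1.19,0],-0.15],[[-3.08,-1.66,0],-0.15],[[-2.8,-2.11,0],-0.15],[[-2.45,-2.5,0],-0.15],[[-2.05,-2.84,0],-0.15],[[-1.6,-3.11,0],-0.15]]'; python3 -m pendant '[[[0,0,2],-0.15],[[0,0,3],-0.15],[[0,0,0],-0.03],[[0,0,0],0]]'
python3 - <<'E'
from h import *
togo([450,0,100],77.6)
im=cv2.cvtColor(optics.get_image('wrist'),cv2.COLOR_RGB2BGR); im2=cv2.cvtColor(optics.get_image('scene'),cv2.COLOR_RGB2BGR)
c=optics.calibration('scene'); p=proj(c,r.observe()['eef_pos'])[0]; print(p)
x,y=int(p[0]),int(p[1])
print(proj(c,[[450,0,z] for z in (0,50,100)]))
t=cv2.resize(im2[y-70:y+70,x-50:x+50],None,fx=4,fy=4,interpolation=cv2.INTER_CUBIC)
col=cv2.resize(im2[110:190,280:330],(375,560),interpolation=cv2.INTER_CUBIC)
print('crop',x-50,y-70); cv2.imwrite('pics/s2.png',np.hstack([t,col]))
E
```

```text
time: 3.75
eef_pos: [447.9, 4.8, 201.0]
tool_rot: [[-0.843, 0.537, -0.002], [0.537, 0.843, -0.0], [0.001, -0.001, -1.0]]
ft_force: [1.5, -0.7, -4.3]
width: 0.501
grasp_force: 35.0
time: 4.15
eef_pos: [448.4, 6.3, 151.3]
tool_rot: [[-0.97, 0.243, -0.003], [0.243, 0.97, 0.0], [0.003, -0.001, -1.0]]
ft_force: [0.8, -0.8, -3.8]
width: 0.498
grasp_force: 35.0
t 4.15 pos [448.4   6.3 151.3] yawY 75.91 F [ 0.8 -0.8 -3.8] w 0.498 q7 1.21
shift cm (current axes) [-0.33 -0.57  5.12] turn rad -0.029 world [  1.6  -6.3 -51.3]
 if turned first [-0.31 -0.58  5.12]
[371.94295029 191.92809448]
[[366.23727127 224.60656806]
 [367.48367572 214.18536898]
 [368.81227519 203.0769366 ]]
crop 321 121
```

View pics/s2.png

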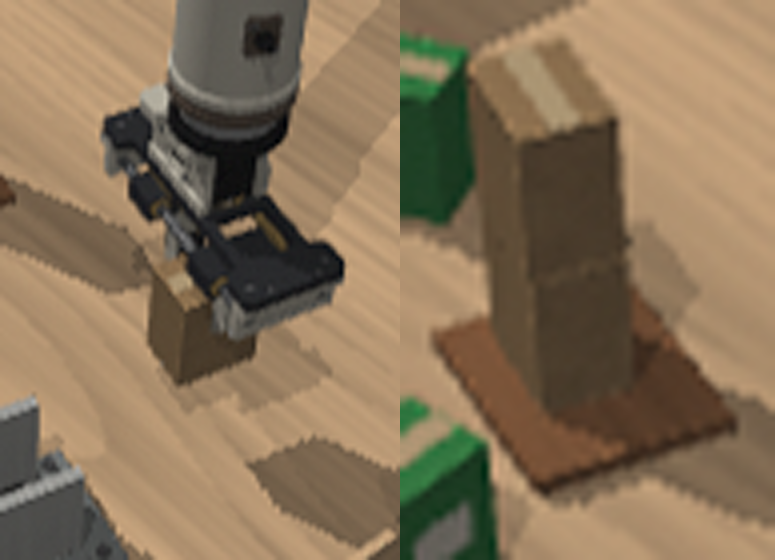

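Run:
```python
from h import *
c=optics.calibration('scene')
print(proj(c,[[484,21,z] for z in range(60,120,10)]).round(1))
```

```text
[[364.3 222.2]
 [364.6 220. ]
 [364.8 217.8]
 [365.1 215.6]
 [365.3 213.3]
 [365.6 211. ]]
```

```bash
python3 -m pendant '[[[-0.2,-0.5,2.5],-0.03],[[0,0,2.5],0],[[0,0,1.5],0],[[0,0,0.5],0],[[0,0,0],0]]';python3 -m pendant '[[[0,0,0.3],0],[[0,0,0.2],0],[[0,0,0],0]]'
```

```text
time: 4.75
eef_pos: [450.7, 1.2, 82.1]
tool_rot: [[-0.977, 0.212, 0.0], [0.212, 0.977, 0.0], [-0.0, 0.0, -1.0]]
ft_force: [-0.4, -0.2, -2.9]
width: 0.496
grasp_force: 35.0
time: 5.05
eef_pos: [450.6, 1.0, 77.2]
tool_rot: [[-0.977, 0.212, 0.001], [0.212, 0.977, -0.0], [-0.001, 0.0, -1.0]]
ft_force: [-0.4, 0.4, -3.7]
width: 0.502
grasp_force: 35.0
```

```bash
python3 -m pendant '[[[0,0,0.2],0],[[0,0,0],0]]'
```

```text
time: 5.25
eef_pos: [450.2, 1.0, 74.7]
tool_rot: [[-0.977, 0.212, 0.0], [0.212, 0.977, 0.0], [-0.0, 0.0, -1.0]]
ft_force: [-0.1, 0.1, -3.6]
width: 0.494
grasp_force: 35.0
```

```bash
for i in 1 2; do python3 -m pendant '[[[0,0,0.2],0],[[0,0,0],0]]' | egrep 'eef|ft'; done
```

```text
eef_pos: [450.1, 0.9, 72.5]
ft_force: [-0.7, -0.3, -4.1]
eef_pos: [450.2, 1.0, 71.9]
ft_force: [-5.3, 0.1, 14.2]
```

```bash
python3 -m pendant '[[[0,0,-0.05],0],[[0,0,0],0],[[0,0,0],0],[[0,0,0],0],[[0,0,0],0],[[0,0,0],0],[[0,0,0],0]]' -1 | egrep 'eef|ft|wid'; python3 -m pendant '[[[0,0,-1],0],[[0,0,-3],0],[[0,0,-4],0.15],[[0,0,-4],0.15],[[0,0,0],0.15],[[0,0,0],0.15],[[0,0,0],0.15],[[0,0,0],0.15]]' | egrep 'wid'; python3 -m pendant '[[[0,0,0],0.15],[[0,0,0],0.15],[[0,0,0],0.15],[[0,0,0],0.15],[[0,0,0],0.07],[[0,0,0],0]]'
python3 - <<'E'
from h import *
togo([450,1,58],-12.4)
c=optics.calibration('wrist'); im=cv2.cvtColor(optics.get_image('wrist'),cv2.COLOR_RGB2BGR)
np.savez('w2.npz',**{k:c[k] for k in c}); cv2.imwrite('pics/w2.png',im)
E
```

```text
eef_pos: [450.2, 1.0, 71.1]
ft_force: [0.1, -0.3, -0.4]
width: 0.997
width: 0.997
time: 7.75
eef_pos: [450.2, 1.1, 191.9]
tool_rot: [[0.211, 0.977, 0.001], [0.977, -0.211, 0.0], [0.0, 0.001, -1.0]]
ft_force: [-1.4, -0.4, 0.3]
width: 0.999
grasp_force: 0.0
t 7.75 pos [450.2   1.1 191.9] yawY -12.2 F [-1.4 -0.4  0.3] w 0.999 q7 -0.26
shift cm (current axes) [-0.02 -0.03 13.39] turn rad 0.003 world [-2.000e-01 -1.000e-01 -1.339e+02]
 if turned first [-0.02 -0.03 13.39]
```

View pics/w2.png

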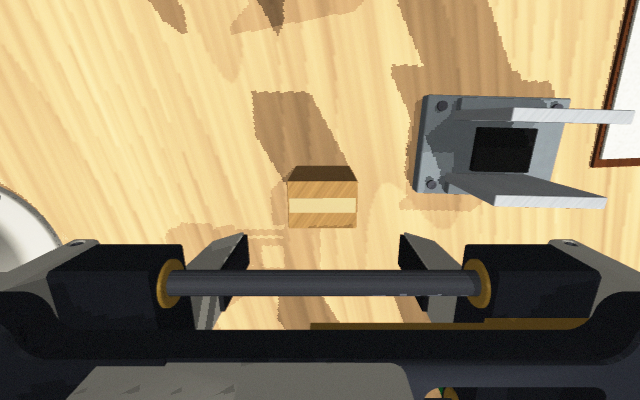

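The carton stands upright at (288..357, 181..228), and the stamper is in view on the right at (415..634, 95..208). I'll enlarge both.

Run:
```python
from h import *
im=cv2.imread('pics/w2.png')
def tile(x,y,w,h,k):
    t=cv2.resize(im[y:y+h,x:x+w],None,fx=k,fy=k,interpolation=cv2.INTER_CUBIC)
    for i in range(0,w,10): cv2.putText(t,str(x+i),(i*k,8),0,.3,(0,0,255),1); cv2.line(t,(i*k,10),(i*k,15),(0,0,255),1)
    for i in range(0,h,10): cv2.putText(t,str(y+i),(0,i*k+4),0,.3,(255,0,0),1)
    return t
a=tile(440,90,200,125,4); b=tile(280,160,90,20+55-5,1)
b=cv2.resize(im[160:235,280:370],None,fx=1,fy=1)
cv2.imwrite('pics/w2c.png',a)
```

```text
(no output)
```

View pics/w2c.png

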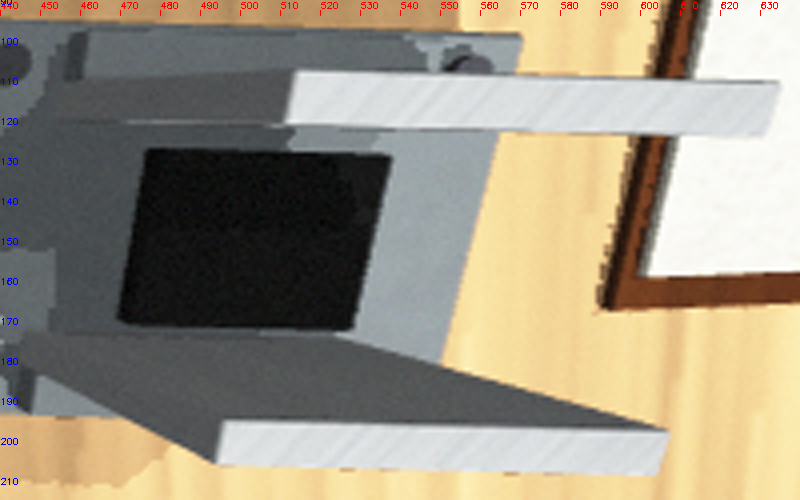

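Plate-top outer corners: (514,107.5), (634.5,110.3), (604.5,208.7), (494,206). The carton top is as read above.

Run:
```python
from h import *
c=dict(np.load('w2.npz'))
rect(bp(c,[(514,107.5),(634.5,110.3),(604.5,208.7),(494,206)],116))
rect(bp(c,[(512,121),(631,123.8),(606.5,197.3),(495.5,195)],116))
rect(bp(c,[(476.5,127),(538,129),(528,172.5),(469.5,170.5)],45))
rect(bp(c,[(288.5,181),(357,180.5),(356.5,227.5),(288.5,227.5)],84))
togo([450,1,58],-12.4)
```

```text
centre [637.1   7.6] [(np.float64(88.6), np.float64(-13.5)), (np.float64(75.1), np.float64(-103.0))]
centre [636.9   7.5] [(np.float64(88.3), np.float64(-13.4)), (np.float64(56.4), np.float64(-104.4))]
centre [635.7   7.9] [(np.float64(60.6), np.float64(-14.0)), (np.float64(43.2), np.float64(-103.1))]
centre [449.2   1.8] [(np.float64(62.7), np.float64(-11.9)), (np.float64(44.9), np.float64(-102.5))]
t 7.8 pos [450.3   1.1 191.8] yawY -12.07 F [-0.8  0.1 -0.1] w 0.999 q7 -0.25
shift cm (current axes) [-0.02 -0.03 13.38] turn rad 0.006 world [-3.000e-01 -1.000e-01 -1.338e+02]
 if turned first [-0.02 -0.03 13.38]
```

```bash
python3 -m pendant '[[[0,0,4],0],[[0,0,5],0],[[0,0,3],0],[[0,0,1.4],0],[[0,0,0],0]]' -1 | egrep 'eef|ft|wid';  python3 -m pendant '[[[0,0,0],0],[[0,0,0],0],[[0,0,0],0],[[0,0,0],0],[[0,0,0],0],[[0,0,0],0],[[0,0,0],0]]' 1 45; python3 -m pendant '[[[0,0,-2],0],[[0,0,-4],0],[[0,0,-5],0],[[0,0,-2],0],[[0,0,0],0]]'; python3 -c "
from h import *
togo([637.5,7,191],-13.5)"
```

```text
eef_pos: [448.3, 0.9, 55.4]
ft_force: [-0.9, 0.7, 0.2]
width: 1.0
time: 9.0
eef_pos: [450.0, 1.2, 58.0]
tool_rot: [[0.211, 0.978, -0.0], [0.978, -0.211, 0.0], [0.0, -0.0, -1.0]]
ft_force: [-3.5, 0.7, 7.9]
width: 0.692
grasp_force: 45.0
time: 9.5
eef_pos: [452.6, 1.1, 190.3]
tool_rot: [[0.211, 0.977, 0.007], [0.977, -0.211, 0.001], [0.002, 0.007, -1.0]]
ft_force: [1.5, -0.2, -3.2]
width: 0.696
grasp_force: 45.0
t 9.5 pos [452.6   1.1 190.3] yawY -12.18 F [ 1.5 -0.2 -3.2] w 0.696 q7 -0.25
shift cm (current axes) [ 4.48 17.95  0.06] turn rad 0.023 world [184.9   5.9   0.7]
 if turned first [ 4.89 17.84  0.06]
```

```bash
python3 -m pendant '[[[0.6,2.4,0],0.023],[[1.1,4.5,0],0],[[1.2,4.5,0],0],[[1.1,4.3,0],0],[[0.6,2.4,0],0],[[0,0,0],0],[[0,0,0],0]]'; python3 -c "
from h import *
togo([637.5,7,191],-13.5)"
```

```text
time: 10.2
eef_pos: [635.1, 3.9, 183.8]
tool_rot: [[0.233, 0.972, -0.005], [0.972, -0.233, -0.0], [-0.002, -0.005, -1.0]]
ft_force: [-1.3, 0.8, -4.2]
width: 0.694
grasp_force: 45.0
t 10.2 pos [635.1   3.9 183.8] yawY -13.5 F [-1.3  0.8 -4.2] w 0.694 q7 -0.24
shift cm (current axes) [ 0.36  0.16 -0.72] turn rad 0.0 world [2.4 3.1 7.2]
 if turned first [ 0.36  0.16 -0.72]
```

```bash
python3 -m pendant '[[[0.3,0,0],0],[[0,0,0],0],[[0,0,0],0],[[0,0,0],0]]' >/dev/null
python3 - <<'E'
from h import *
togo([637.5,7,191],-13.5)
c=optics.calibration('wrist'); im=cv2.cvtColor(optics.get_image('wrist'),cv2.COLOR_RGB2BGR)
np.savez('w3.npz',**{k:c[k] for k in c}); cv2.imwrite('pics/w3.png',im)
t=cv2.resize(im[90:260,200:440],None,fx=3.3,fy=3.3,interpolation=cv2.INTER_CUBIC)
for i in range(0,240,20): cv2.putText(t,str(200+i),(int(i*3.3),8),0,.3,(0,0,255),1)
for i in range(0,170,10): cv2.putText(t,str(90+i),(0,int(i*3.3)+4),0,.3,(255,0,0),1)
cv2.imwrite('pics/w3c.png',t)
togo([637.5,7,191],-13.5)
E
```

```text
t 10.6 pos [637.4   7.  187.6] yawY -13.49 F [-0.7  0.1 -4.7] w 0.697 q7 -0.24
shift cm (current axes) [ 0.01  0.01 -0.34] turn rad 0.0 world [0.1 0.  3.4]
 if turned first [ 0.01  0.01 -0.34]
t 10.65 pos [637.5   6.9 187.6] yawY -13.5 F [ 0.6 -0.3 -4. ] w 0.696 q7 -0.24
shift cm (current axes) [ 0.01  0.   -0.34] turn rad -0.0 world [0.  0.1 3.4]
 if turned first [ 0.01  0.   -0.34]
```

View pics/w3c.png

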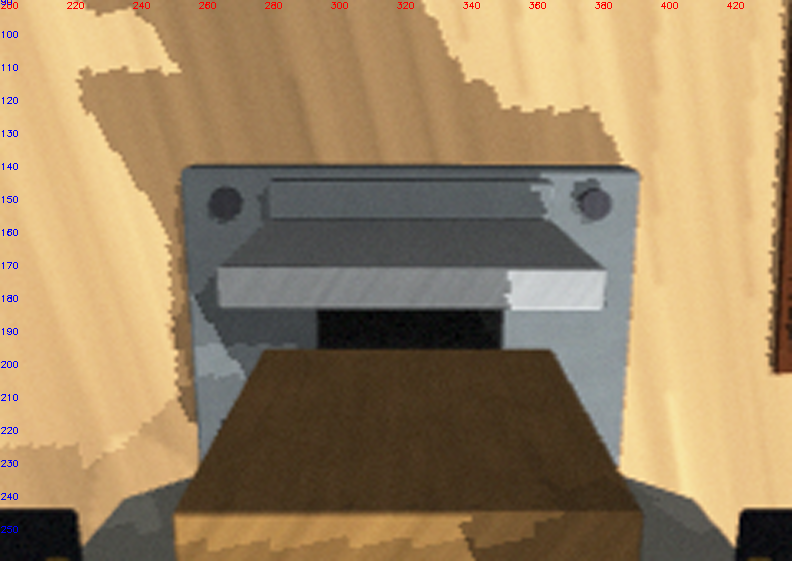

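The near carton bottom edge is at row 195.8, columns 280–367.5. The plate's inner top edge is at row 183.5, columns 266–382.5.

Run:
```python
from h import *
c=dict(np.load('w3.npz')); R=np.array(r.observe()['tool_rot']); p0=np.array(r.observe()['eef_pos'])
for n,px,z in (('plate inner',[(266,183.5),(382.5,183.8)],116),('carton base',[(280,195.8),(367.5,195.8)],129.6),('carton top',[(253,245),(394,245)],213.6),('sprung',[(296,184),(352,184)],45)):
    P=(bp(c,px,z)-p0)@R; print(n,P.round(1))
```

```text
plate inner [[ 28.7 -44.7  71.6]
 [ 28.5  44.7  71.6]]
carton base [[ 22.6 -32.2  58. ]
 [ 22.7  31.4  58. ]]
carton top [[ 23.1 -31.8 -26. ]
 [ 23.2  30.7 -26. ]]
sprung [[ 11.9 -28.8 142.6]
 [ 11.9  28.6 142.6]]
```

```bash
python3 -m pendant '[[[0,0,2],0],[[0,0,2.5],0],[[0,0,2],0],[[0,0,0.7],0],[[0,0,0],0],[[0,0,0],0]]' | egrep 'eef|ft|wid|time'; for i in 1 2 3; do python3 -m pendant '[[[0,0,0.3],0],[[0,0,0],0]]' | egrep 'eef|ft'; done
```

```text
time: 11.25
eef_pos: [638.4, 6.9, 116.2]
ft_force: [0.2, 0.1, -4.1]
width: 0.695
eef_pos: [638.1, 6.9, 113.0]
ft_force: [0.2, 0.4, -3.5]
eef_pos: [637.5, 7.0, 109.1]
ft_force: [-0.1, -1.0, -4.0]
eef_pos: [637.3, 6.9, 105.7]
ft_force: [0.7, 1.0, -4.1]
```

```bash
for i in 1 2 3 4; do python3 -m pendant '[[[0,0,0.3],0],[[0,0,0],0]]' | egrep 'eef|ft'; done
```

```text
eef_pos: [637.9, 6.9, 103.3]
ft_force: [0.2, -0.2, -2.8]
eef_pos: [638.0, 6.9, 100.7]
ft_force: [-1.3, -0.6, 4.6]
eef_pos: [637.9, 6.9, 97.5]
ft_force: [-1.6, -0.1, 5.3]
eef_pos: [638.0, 7.0, 94.5]
ft_force: [-2.0, -0.3, 5.9]
```

```bash
for i in 1 2; do python3 -m pendant '[[[0,0,0.25],0],[[0,0,0],0]]' | egrep 'eef|ft'; done;  python3 -m pendant '[[[0,0,0.1],0],[[0,0,0],0]]' | egrep 'eef|ft|wid'
```

```text
eef_pos: [638.0, 6.9, 92.2]
ft_force: [-1.7, 0.3, 7.3]
eef_pos: [638.0, 6.9, 89.8]
ft_force: [-3.2, 0.1, 8.0]
eef_pos: [638.0, 6.9, 89.1]
ft_force: [-2.9, 0.1, 7.9]
width: 0.697
```

```bash
for i in 1 2; do python3 -m pendant '[[[0,0,0.1],0],[[0,0,0],0]]' | egrep 'eef|ft'; done
```

```text
eef_pos: [638.0, 6.9, 88.6]
ft_force: [-4.7, 0.3, 12.5]
eef_pos: [638.0, 6.9, 88.1]
ft_force: [-5.8, 0.5, 15.0]
```

```bash
python3 -m pendant '[[[0,0,0.02],0],[[0,0,0],0],[[0,0,0],0],[[0,0,0],0],[[0,0,0],0],[[0,0,0],0],[[0,0,0],0],[[0,0,0],0]]' | egrep 'eef|ft|time'; python3 -m pendant '[[[0,0,0],0],[[0,0,0],0],[[0,0,0],0],[[0,0,0],0],[[0,0,0],0],[[0,0,0],0],[[0,0,0],0]]' | egrep 'eef|ft|time'; python3 -m pendant '[[[0,0,-0.5],0],[[0,0,-1.5],0],[[0,0,-3],0],[[0,0,-5],0],[[0,0,-5],0],[[0,0,-4],0],[[0,0,-1],0],[[0,0,0],0]]';python3 -c "
from h import *
togo([435,-344,280],74)"
```

```text
time: 14.45
eef_pos: [638.0, 6.9, 88.0]
ft_force: [-5.5, 0.2, 14.7]
time: 15.15
eef_pos: [638.0, 6.9, 88.0]
ft_force: [-5.0, -0.1, 14.5]
time: 15.95
eef_pos: [638.3, 6.9, 287.4]
tool_rot: [[0.234, 0.972, 0.003], [0.972, -0.234, 0.0], [0.001, 0.003, -1.0]]
ft_force: [-0.2, 0.1, -3.9]
width: 0.695
grasp_force: 45.0
t 15.95 pos [638.3   6.9 287.4] yawY -13.5 F [-0.2  0.1 -3.9] w 0.695 q7 -0.25
shift cm (current axes) [-38.87 -11.58   0.67] turn rad -1.527 world [-203.3 -350.9   -7.4]
 if turned first [  9.87 -39.34   0.67]
```

```bash
python3 -m pendant '[[[-3.92,-0.55,0],-0.15],[[-3.79,-1.13,0],-0.15],[[-3.58,-1.69,0],-0.15],[[-3.29,-2.2,0],-0.15],[[-2.92,-2.67,0],-0.15],[[-2.49,-3.08,0],-0.15],[[-2.0,-3.42,0],-0.15],[[-1.48,-3.67,0],-0.15]]' | egrep 'eef|ft|wid|time'; python3 -m pendant '[[[-0.91,-3.85,0],-0.15],[[-0.32,-3.95,0],-0.15],[[0,0,0],-0.03],[[0,0,0],0],[[0,0,0],0]]'
python3 - <<'E'
from h import *
togo([493,-361,285],74)
c=optics.calibration('wrist'); im=cv2.cvtColor(optics.get_image('wrist'),cv2.COLOR_RGB2BGR)
np.savez('w4.npz',**{k:c[k] for k in c}); cv2.imwrite('pics/w4.png',im)
X=np.array([435.7,-344.6,180]); p=proj(c,X)[0]; print(p)
x0,y0=int(p[0])-100,max(0,int(p[1])-75)
t=cv2.resize(im[y0:y0+150,x0:x0+200],None,fx=4,fy=4,interpolation=cv2.INTER_CUBIC)
for i in range(0,200,20): cv2.putText(t,str(x0+i),(i*4,8),0,.3,(0,0,255),1); cv2.line(t,(i*4,10),(i*4,15),(0,0,255),1)
for i in range(0,150,10): cv2.putText(t,str(y0+i),(0,i*4+4),0,.3,(255,0,0),1)
cv2.imwrite('pics/w4c.png',t)
togo([493,-361,285],74)
E
```

```text
time: 16.75
eef_pos: [518.9, -288.1, 282.1]
ft_force: [0.9, -0.2, -3.8]
width: 0.696
time: 17.25
eef_pos: [492.2, -359.4, 283.4]
tool_rot: [[-0.962, 0.273, -0.003], [0.273, 0.962, 0.003], [0.004, 0.002, -1.0]]
ft_force: [0.6, 0.2, -4.6]
width: 0.697
grasp_force: 45.0
t 17.25 pos [ 492.2 -359.4  283.4] yawY 74.15 F [ 0.6  0.2 -4.6] w 0.697 q7 1.88
shift cm (current axes) [-0.13 -0.13 -0.16] turn rad 0.003 world [ 0.8 -1.6  1.6]
 if turned first [-0.13 -0.13 -0.16]
[321.12069079 141.62411379]
t 17.3 pos [ 492.7 -359.1  284.1] yawY 74.22 F [-0.5  0.  -3.6] w 0.696 q7 1.88
shift cm (current axes) [-0.08 -0.17 -0.1 ] turn rad 0.004 world [ 0.3 -1.9  0.9]
 if turned first [-0.08 -0.17 -0.1 ]
```

View pics/w4c.png

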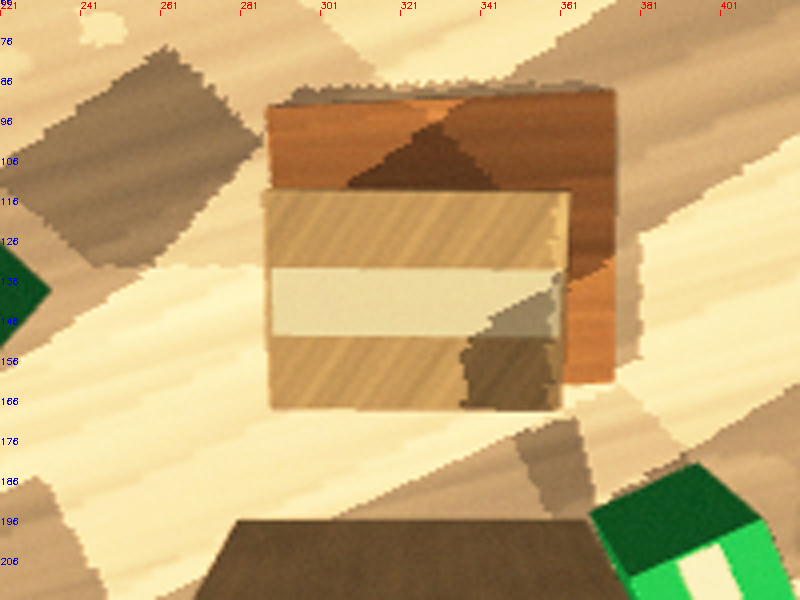

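The column top has corners (287,113.5), (363.5,114.3), (361.3,168.5) and (288.8,168.3). The held carton's bottom edge is still at row 196, columns 280.5–367.7, so it has not slipped. There are no labels on the cartons.

Run:
```python
from h import *
c=dict(np.load('w4.npz'))
P=bp(c,[(287,113.5),(363.5,114.25),(361.25,168.5),(288.75,168.25)],180); rect(P)
B=bp(c,[(280.5,196),(367.75,196)],226); s=r.observe(); R=np.array(s['tool_rot']); print(((B-s['eef_pos'])@R).round(1))
print(((P-s['eef_pos'])@R).round(1))
e=[P[1]-P[0],P[2]-P[3],P[0]-P[3],P[1]-P[2]]; print([ (round(np.linalg.norm(v),1),round(np.degrees(np.arctan2(v[1],v[0])),1)) for v in e])
# subpixel check: does edge-based quad agree
im=cv2.imread('pics/w4.png');
```

```text
centre [ 436.8 -341.4] [(np.float64(63.1), np.float64(73.8)), (np.float64(45.3), np.float64(-16.0))]
[[ 23.4 -31.   58.1]
 [ 23.3  32.4  58.2]]
[[ 81.3 -29.8 104.2]
 [ 80.6  33.3 104.4]
 [ 35.5  33.1 104.2]
 [ 35.8 -29.9 104.1]]
[(np.float64(63.1), np.float64(73.7)), (np.float64(63.0), np.float64(74.0)), (np.float64(45.4), np.float64(164.1)), (np.float64(45.1), np.float64(164.0))]
```

```bash
python3 -m pendant '[[[1.5,0,0],0.005],[[2.3,0.1,0],0],[[1.5,0,0],0],[[0.5,0,0],0],[[0,0,0],0],[[0,0,0],0],[[0,0,0],0],[[0,0,0],0]]'; python3 -c "
from h import *
togo([436.9,-342.4,238],73.9)"
```

```text
time: 18.1
eef_pos: [437.7, -344.3, 285.9]
tool_rot: [[-0.961, 0.277, 0.0], [0.277, 0.961, 0.0], [-0.0, 0.0, -1.0]]
ft_force: [-0.4, 1.1, -2.9]
width: 0.694
grasp_force: 45.0
t 18.1 pos [ 437.7 -344.3  285.9] yawY 73.91 F [-0.4  1.1 -2.9] w 0.694 q7 1.91
shift cm (current axes) [0.13 0.16 4.79] turn rad 0.0 world [ -0.8   1.9 -47.9]
 if turned first [0.13 0.16 4.79]
```

```bash
python3 -m pendant '[[[0.12,0.15,1],0],[[0,0,1.8],0],[[0,0,0.7],0],[[0,0,0],0],[[0,0,0],0],[[0,0,0],0]]'|egrep 'eef|ft'
python3 - <<'E'
from h import *
togo([436.9,-342.4,238],73.9)
c=optics.calibration('wrist'); im=cv2.cvtColor(optics.get_image('wrist'),cv2.COLOR_RGB2BGR); cv2.imwrite('pics/w5.png',im)
s=r.observe(); R=np.array(s['tool_rot']); p0=np.array(s['eef_pos']); g=cv2.cvtColor(im,cv2.COLOR_BGR2GRAY).astype(int)
def tp(x,y,d): return proj(c,p0+R@np.array([x,y,d]))[0].round(1)
d=p0[2]-180; print('gap',d-58)
for y in (-32,0,32): print('base edge',tp(23,y,58),'column edge',tp(23,y,d), 'column lower', tp(23,y,d+60))
u=int(tp(23,0,58)[0]); v=int(tp(23,0,58)[1])
for uu in (u-25,u,u+25): print(uu,'rows',v-25,'..',g[v-25:v+12,uu-2:uu+3].mean(1).astype(int).tolist())
for vv in (v-20,v-12,v-8,v-4,v+3): 
  for k in (-1,1):
    e=int(tp(23,32*k,58)[0]); print('row',vv,'cols',e-12,g[vv-1:vv+2,e-12:e+13].mean(0).astype(int).tolist())
E
```

```text
eef_pos: [436.7, -342.9, 251.7]
ft_force: [-0.4, -0.2, -2.5]
t 18.7 pos [ 436.7 -342.9  251.7] yawY 73.87 F [-0.4 -0.2 -2.5] w 0.692 q7 1.91
shift cm (current axes) [-0.    0.06  1.37] turn rad -0.001 world [  0.2   0.5 -13.7]
 if turned first [-0.    0.06  1.37]
gap 13.78466654350251
base edge [278.7 195.7] column edge [281.4 191. ] column lower [290.1 175.8]
base edge [322.7 195.7] column edge [322.8 191. ] column lower [322.9 175.8]
base edge [366.8 195.8] column edge [364.1 191.1] column lower [355.7 175.8]
297 rows 170 .. [98, 76, 75, 74, 75, 75, 74, 75, 73, 76, 72, 73, 73, 73, 73, 73, 72, 74, 74, 74, 113, 149, 151, 152, 139, 125, 77, 76, 75, 75, 77, 75, 75, 75, 75, 78, 79]
322 rows 170 .. [99, 76, 76, 75, 74, 75, 91, 144, 148, 145, 142, 145, 120, 76, 74, 75, 76, 75, 74, 76, 96, 94, 91, 89, 91, 86, 79, 78, 77, 73, 77, 75, 78, 78, 78, 76, 78]
347 rows 170 .. [97, 75, 78, 78, 78, 78, 76, 77, 78, 76, 77, 75, 75, 77, 76, 76, 73, 73, 73, 74, 92, 93, 94, 93, 92, 87, 73, 74, 75, 76, 77, 78, 80, 77, 77, 76, 77]
row 175 cols 266 [233, 233, 233, 233, 232, 233, 232, 233, 233, 232, 232, 232
[... 572 characters left out ...]
9, 221, 162, 86, 75, 75, 73, 75]
row 187 cols 354 [75, 72, 74, 75, 76, 76, 73, 75, 77, 96, 129, 139, 139, 139, 139, 139, 139, 137, 139, 137, 138, 137, 143, 159, 158]
row 191 cols 266 [233, 232, 231, 231, 230, 229, 228, 228, 227, 227, 226, 225, 223, 224, 222, 223, 219, 194, 156, 150, 147, 141, 139, 140, 145]
row 191 cols 354 [90, 89, 89, 90, 89, 88, 84, 84, 86, 89, 94, 108, 135, 135, 135, 136, 133, 135, 134, 134, 134, 136, 139, 157, 157]
row 198 cols 266 [230, 230, 230, 230, 229, 230, 229, 229, 229, 229, 231, 226, 177, 101, 76, 76, 75, 77, 76, 77, 77, 78, 74, 75, 74]
row 198 cols 354 [77, 77, 76, 76, 75, 77, 76, 78, 74, 71, 73, 74, 72, 78, 97, 129, 140, 140, 138, 139, 136, 136, 146, 174, 180]
```

```bash
python3 -m pendant '[[[0.05,0.07,0.4],0],[[0,0,0.4],0],[[0,0,0.2],0],[[0,0,0],0],[[0,0,0],0]]'|egrep 'eef|ft'; python3 -m pendant '[[[0,0,0.1],0],[[0,0,0],0]]'|egrep 'eef|ft'; python3 -m pendant '[[[0,0,0.1],0],[[0,0,0],0]]'|egrep 'eef|ft'
```

```text
eef_pos: [436.0, -341.7, 240.9]
ft_force: [-0.4, 0.3, -4.1]
eef_pos: [436.0, -341.8, 240.0]
ft_force: [0.7, -0.6, -4.8]
eef_pos: [435.9, -341.7, 238.9]
ft_force: [-0.1, 0.1, -4.4]
```

```bash
python3 -m pendant '[[[0,0,0.05],0],[[0,0,0],0]]'|egrep 'eef|ft'; python3 -m pendant '[[[0,0,0.05],0],[[0,0,0],0]]'|egrep 'eef|ft'
```

```text
eef_pos: [436.0, -341.8, 238.5]
ft_force: [0.2, 0.2, -3.9]
eef_pos: [436.0, -341.8, 238.1]
ft_force: [-0.1, 0.2, -3.6]
```

```bash
for i in 1 2; do python3 -m pendant '[[[0,0,0.05],0],[[0,0,0],0]]'|egrep 'eef|ft'; done
```

```text
eef_pos: [436.1, -341.9, 238.1]
ft_force: [-0.4, 1.5, 1.4]
eef_pos: [436.2, -341.9, 238.0]
ft_force: [-2.0, 1.2, 5.9]
```

```bash
python3 -m pendant '[[[0,0,-0.06],0],[[0,0,0],0]]' - 20|egrep 'eef|ft'; python3 -m pendant '[[[0,0,0],0],[[0,0,0],0],[[0,0,0],0],[[0,0,0],0],[[0,0,0],0],[[0,0,0],0]]' -1 |egrep 'eef|ft|wid'; python3 -m pendant '[[[0,0,-0.5],0],[[0,0,-1.5],0],[[0,0,-3],0],[[0,0,-4],0],[[0,0,-3],0],[[-4,0,-1],0],[[-4,0,0],0],[[0,0,0],0]]'
python3 - <<'E'
from h import *
r.observe()
c=optics.calibration('wrist'); im=cv2.cvtColor(optics.get_image('wrist'),cv2.COLOR_RGB2BGR); cv2.imwrite('pics/w6.png',im)
X=np.array([[435,-342,264],[435,-342,12]]); print(proj(c,X))
# expected corners of the stacked top
a=np.radians(73.9); ex=np.array([np.sin(a),-np.cos(a),0]); ey=np.array([np.cos(a),np.sin(a),0])
C=np.array([[436.2,-341.9,264]]+[]) ; q=np.array([C[0]+23*i*ex+32*j*ey for i,j in ((-1,-1),(-1,1),(1,1),(1,-1))])
Q=proj(c,q); print(Q.round(1))
g=cv2.cvtColor(im,cv2.COLOR_BGR2GRAY); m=Q.mean(0).astype(int)
v,u=m[1],m[0]
print('u',u-60, g[v,u-60:u+60:3].tolist()); print('v',v-45, g[max(0,v-45):v+45:3,u].tolist())
E
```

```text
eef_pos: [436.1, -341.9, 238.0]
ft_force: [-1.3, 1.3, 3.5]
eef_pos: [436.0, -341.8, 237.5]
ft_force: [-0.5, -1.0, 0.7]
width: 0.998
time: 22.05
eef_pos: [517.1, -363.3, 366.8]
tool_rot: [[-0.962, 0.274, 0.002], [0.274, 0.962, 0.001], [-0.002, 0.001, -1.0]]
ft_force: [-0.3, 1.1, -0.4]
width: 0.998
grasp_force: 0.0
[[320.22498008 107.94845309]
 [321.63796599 112.704202  ]]
[[280.5  78.8]
 [361.1  79.1]
 [358.8 138.3]
 [282.6 138. ]]
u 260 [159, 169, 169, 166, 185, 226, 223, 226, 184, 202, 203, 204, 203, 204, 206, 206, 206, 204, 206, 206, 204, 207, 207, 205, 206, 206, 207, 206, 204, 205, 206, 206, 205, 156, 80, 118, 154, 230, 232, 232]
v 63 [213, 202, 214, 226, 159, 92, 174, 142, 140, 146, 147, 146, 164, 205, 205, 204, 207, 206, 207, 148, 149, 158, 155, 147, 150, 131, 225, 226, 226, 217]
```

```bash
python3 -c "
from bench import r
print(r.sign_off())"
```

```text
the job is handed in; nothing more can be done
None
```

I moved the carton to the bench, took it again by its other two sides and pressed it down to the stamper's stop for over 1 s at about 19 N. I then stacked it on the column to within about a millimetre and handed the job in with the robot clear at about 22 s; I did not re-measure the lower two cartons or the pipe fittings afterwards.

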